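Slide the top sign panel off the stack and seat it on the loading bed

TASK

Slide the top sign panel sideways off the stack, without lifting it, across onto the grey loading bed beside it, and push it square and snug up against the red buffer of the bed's end stop. How far the buffer reaches out is not known, so feel for it: seat the panel with a light steady push of about 6 to 12 N for half a second, never a hard shove, then let go and leave the panel touching the buffer. Leave the rest of the stack and the other things on the table where they are.

Things in the scene. Friction and masses are not known exactly. Their poses are not given: they have to be found in the camera images.
- panel_top: Top one of four stacked sign panels: rigid yellow plate, white field and red strip on its face, 140 (x) x 96 (y) x 10 mm thick, 0.1 to 0.2 kg; too wide to grip. Origin at the centre of its underside, z up. Starts flat on panel_mid, up to 7 mm off-centre and turned up to 4 degrees relative to the stand.
- panel_mid: Second panel from the top, green, same size and origin; it must stay where it is. Its top face is 50 mm above the table.
- panel_low: Third panel from the top, yellow, same size and origin; must stay.
- panel_bottom: Lowest panel, green, same size and origin; must stay.
- stand: Black fixed plinth under the stack, 160 mm (x) x 110 mm (y) x 20 mm high. Origin at the centre of its underside, on the table. Its +y axis points to the bed.
- bed: Fixed grey bed on the stand's +y side, axes parallel to the stand's: flat top 180 (x) x 230 (y) mm, 48 mm above the table, 2 mm below the underside of the top panel; an open gap of 10 to 22 mm parts stand and bed. White control strip, 50 wide, 56 mm high, along its +x edge. Origin: centre of the flat part's underside, at table height. The panel travels along its +y.
- stop: Aluminium bar across the bed, 150 (x) x 16 (y) x 16 mm, black knob on top, clamped elsewhere along the bed each run; axes as the bed's. Origin: centre of its underside, at the bed's top. To its -y it carries a buffer on rods, red face 120 wide, 15 mm high, standing 16 to 46 mm from the origin, anew each run and in no reading: feel for it. The face gives 3 mm under 1 N, then is solid.
- tape: Roll of grey tape, 100 mm across, 48 mm high, loose bystander; origin at the centre of its underside.
- cup: Blue mug, 76 mm across, 90 mm high, loose bystander; origin at the centre of its underside.
- stapler: Red and black stapler, 130 x 34 x 56 mm, loose bystander; origin at the centre of its underside, long axis x.
- highlighter: Green highlighter pen, about 120 x 24 x 16 mm, loose bystander; origin under its green barrel, long axis x.
- carton_a: White carton, 120 x 85 x 140 mm, loose bystander; origin at the centre of its underside.
Not all that is in view belongs to the job. Leave any orange or pink look-alike of the panel_top alone.

How it is judged:
By the outcome, as a careful person would: the job done as asked, in the order asked, and still so for the second after the job is handed in, with the robot touching nothing.
It also fails if it takes over 64 s, if anything falls off the work surface, if the arm or the gripper's body presses on something with over 40 N, if the wrist force passes 120 N, or if a joint passes its speed limit or range.

ROBOT

A 6-joint arm with a two-finger parallel gripper is mounted at the origin on the work surface. World frame = base frame: x ahead of the robot, y to its left, z up, the work surface at z = 0. Lengths are in m, angles in rad, forces in N, time in s.
With the tool pointing down it reaches from about 0.325 to 0.875 m from the base axis. Payload 4.4 kg.
Tool frame: the origin (TCP) lies at the very end of the fingers, on their centre line; the grasp point (between the pads) lies 19 mm behind it; z points along the fingers, y is the line along which they close (so a half turn about z gives the same grasp; the last joint's range is limited). The gripper opens to 85 mm and grips with 20 to 120 N. Pads are 22 mm wide; open, the fingers measure 114 mm over their backs; the gripper's body (76 mm by 85 mm) begins 54 mm behind the grasp point. The pads swing forward as they close: fully open they stand 13 mm farther back than shut.
Start: joints at [0.984, 0.207, 1.542, -0, 1.393, -0.15], TCP at [0.243, 0.521, 0.231] pointing down, gripper open.
Joint ranges: [-2.73, 2.73], [-0.86, 2.22], [0.23, 2.46], [-1.11, 4.25], [0.08, 2.63], [-2.82, 2.82]. Speed limits (rad/s): [2.79, 2.79, 3.14, 3.14, 3.14, 3.14].

INTERFACE

Orientations are given as [roll, pitch, yaw] about the fixed x, y, z axes, in that order (R = Rz(yaw) Ry(pitch) Rx(roll)).
In Python, from plant import monitor, viewer, ticket, finder gives the robot as it stands.
- The arm moves only by the tool play_rows, never from a script. Its argument "steps" is a list of rows, each a list of 3 entries, a list of its own where there are three numbers: the shift along the tool's x, y, z scaled (see below), then the turn, a rotation vector about the tool's x, y, z scaled (see below), then the gripper command: -1 is shut, 1 is fully open, values between are in proportion. A call has 1 to 5 rows; each row shifts and turns the commanded pose from where the row before left it, along the tool's axes as they then stand; what a row does not reach is not made up. The controller multiplies each number of a shift by 0.025 m and each number of a turn by 90 degrees. A row lasts 1/12 s, in which the tool goes at most 41.7 mm and 7.16 degrees, less where a joint would pass 70% of its speed; a pose out of reach is approached as far as the arm can. A call with a number of a shift or a turn outside -1 to 1 is refused whole. A call with a gripper value outside its range is refused whole. The fingers move at their own pace and stop on an object; the grip force is fixed at half the most. Time passes only in rows, so rows that do not move let the fingers close. It gives the time, the measured TCP pose, the force, the opening and the grip force at its end, in the units of the state.
- monitor.get_obs(): the state, without advancing time (a new reading comes with each control period).
- viewer.read_camera(name): name is "side" or "top" or "wrist"; returns a dict with "img" (384x512x3 uint8, blue, green, red), "K" (3x3 intrinsics, pixels), "extrinsics" (4x4, takes a point from camera to world coordinates). Camera axes: x right, y down, z forward; pixel columns grow to the right and rows downward; lengths in m; the calibration is good to about 2 mm. The wrist camera is an equidistant fisheye: a pixel r from the principal point sees the ray r / f radians off the axis. A picture is of the moment at which its call begins. There is no depth.
- ticket.job_done(): hands the job in; it is judged then, once.
Trained networks look in the newest picture that a camera, given by its name, has taken for a name from the list of things; names that differ only in an ending like _2 or _b are one class to them, and where a whole thing is asked for, a point or a joint stands for the part that bears it (a point fixed in the world has none). Each returns a list of dicts, best first, with "confidence" (0 to 1); they miss things now and then, are a little off and sometimes report something else, mostly with a low value. They report only what shows in the picture. A call takes as long as a camera call. They do not tell look-alikes from the thing itself.
- finder.look_for(query, camera): "at" ([column, row] in pixels, amid what is visible of it).
- finder.cut_out(query, camera): "region" (384x512 bool, what is visible of it) and "at" ([column, row] in pixels, amid what is visible of it).
The state is a dict: "t": time; "joint_pos": joint angles; "joint_vel": joint speeds; "tau": joint torques, N m; "ee_pos": TCP position; "ee_rot": TCP orientation; "contact_force": force on the tool from outside, world axes, zero at the start; "torque": the same for the moment, N m; "opening": finger opening in m; "finger_force": force on a finger pad.
Only numpy, scipy, OpenCV 4.12 (cv2) and the standard library are available. Lean on these libraries where they do the work, as an engineer would, in place of code of your own. Each camera call takes 0.05 s, during which the arm holds its last target. There are 200 camera calls.

## Working session

There is one attempt and no reset: what is moved stays moved. The work goes in short steps, Python scripts to look and compute and a tool call to move; the robot and the scene stay as the last step left them, time stands still between calls to the robot, and variables do not carry over. Pictures are saved under pics/ and viewed, at most 10 in all, crops included, and the job is handed in when it is done.

Besides the shell and the picture viewer there is one more tool, called after "Call:" in YAML: its name, and indented under it one key for each argument. play_rows: Moves the arm, as the interface text tells. Its arguments: {"type":"object","properties":{"steps":{"type":"array","items":{"type":"array"}}},"required":["steps"]}

```bash
mkdir -p pics
cat > h.py <<'E'
import numpy as np,cv2
from plant import monitor,viewer,ticket,finder
def ray(c,px):
    K=c["K"];E=np.array(c["extrinsics"]);d=np.linalg.inv(K)@np.array([px[0],px[1],1.]);return E[:3,3],E[:3,:3]@d
def at_z(c,px,z):
    o,d=ray(c,px);return o+d*(z-o[2])/d[2]
def proj(c,P):
    E=np.linalg.inv(np.array(c["extrinsics"]));p=E[:3,:3]@np.array(P)+E[:3,3];q=np.array(c["K"])@p;return q[:2]/q[2]
E
python3 - <<'E'
from h import *
np.set_printoptions(precision=3,suppress=True)
o=monitor.get_obs();print(o)
ims=[]
for n in("top","side"):
    c=viewer.read_camera(n);ims.append(c["img"]);cv2.imwrite(f"pics/{n}0.png",c["img"]);print(n,c["K"],np.array(c["extrinsics"]))
    np.save(f"{n}.npy",c,allow_pickle=True)
    for q in["panel_top","panel_mid","stand","bed","stop","tape","cup","stapler","highlighter","carton_a"]:
        print(q,[(np.round(r["at"]),round(r["confidence"],2)) for r in finder.look_for(q,n)][:4])
E
```

```text
{'t': 0.0, 'joint_pos': array([ 0.984,  0.207,  1.543, -0.   ,  1.394, -0.15 ]), 'joint_vel': array([-0.001, -0.   , -0.002, -0.   ,  0.002, -0.   ]), 'tau': array([ -0.001, -38.303, -29.16 ,  -0.   ,   0.011,  -0.   ]), 'ee_pos': array([0.243, 0.52 , 0.23 ]), 'ee_rot': array([-3.139, -0.   ,  2.705]), 'contact_force': array([-0.531, -0.1  ,  0.525]), 'torque': array([0.002, 0.03 , 0.041]), 'finger_force': 0.0, 'opening': 0.08553937891259081}
top [[391.103   0.    261.971]
 [  0.    391.103 197.299]
 [  0.      0.      1.   ]] [[ 0.018 -0.986  0.166  0.376]
 [-1.    -0.021 -0.02   0.079]
 [ 0.023 -0.166 -0.986  1.173]
 [ 0.     0.     0.     1.   ]]
panel_top [(array([317., 203.]), 0.96), (array([345., 131.]), 0.9), (array([328., 282.]), 0.57)]
panel_mid []
stand [(array([301., 223.]), 0.72)]
bed [(array([255., 191.]), 0.69)]
stop [(array([224., 202.]), 0.61), (array([303., 232.]), 0.51)]
tape [(array([432., 220.]), 0.58)]
cup [(array([160., 215.]), 0.62), (array([411., 168.]), 0.55)]
stapler [(array([154., 160.]), 0.69), (array([160., 216.]), 0.57)]
highlighter [(array([162., 217.]), 0.78)]
carton_a [(array([ 76., 228.]), 0.63)]
side [[442.21    0.    253.202]
 [  0.    442.21  197.811]
 [  0.      0.      1.   ]] [[ 0.738 -0.348  0.577 -0.166]
 [-0.674 -0.394  0.624 -0.719]
 [ 0.01  -0.85  -0.526  0.724]
 [ 0.     0.     0.     1.   ]]
panel_top [(array([298., 226.]), 0.97), (array([241., 290.]), 0.8), (array([368., 226.]), 0.62)]
panel_mid [(array([288., 244.]), 0.68)]
stand [(array([296., 256.]), 0.75), (array([296., 228.]), 0.54)]
bed [(array([252., 202.]), 0.6)]
stop [(array([228., 186.]), 0.79), (array([290., 253.]), 0.59)]
tape [(array([402., 298.]), 0.45)]
cup [(array([412., 260.]), 0.59)]
stapler [(array([218., 160.]), 0.78), (array([285., 243.]), 0.71)]
highlighter [(array([182., 178.]), 0.5)]
carton_a [(array([129., 150.]), 0.93)]
```

View pics/top0.png

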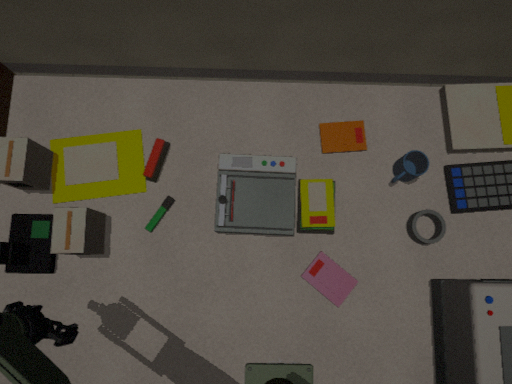

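View pics/side0.png

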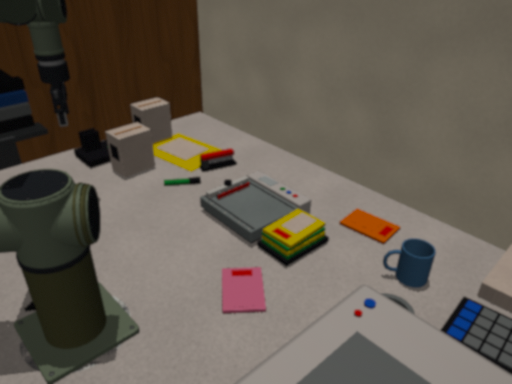

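The picture shows three candidates in the top view: yellow on the stack at (317,203), orange at (345,135) and pink at (329,279). Yellow fits because it lies on the green panels beside the bed. I'll confirm that in a crop and measure.

Run:
```python
from h import *
np.set_printoptions(precision=4,suppress=True)
c=np.load("top.npy",allow_pickle=True).item()
im=c["img"];crop=cv2.resize(im[145:245,205:345],None,fx=5.6,fy=5.6,interpolation=cv2.INTER_CUBIC)
cv2.imwrite("pics/crop.png",cv2.convertScaleAbs(crop,alpha=1.4))
s=np.load("side.npy",allow_pickle=True).item()
cs=cv2.resize(s["img"][165:270,195:335],None,fx=5.6,fy=5.6,interpolation=cv2.INTER_CUBIC);cv2.imwrite("pics/crops.png",cv2.convertScaleAbs(cs,alpha=1.2))
for n,cc in(("top",c),("side",s)):
  viewer.read_camera(n)
  for q,z in(("panel_top",.06),("bed",.048),("stand",.02),("stop",.064)):
    r=finder.cut_out(q,n)[0];m=r["region"].astype(np.uint8)
    ct=max(cv2.findContours(m,0,cv2.CHAIN_APPROX_NONE)[0],key=len)[:,0]
    P=np.array([at_z(cc,p,z)[:2] for p in ct],np.float32);(ctr,sz,a)=cv2.minAreaRect(P);print(n,q,np.array(ctr),np.array(sz),a,m.sum(),ct.min(0),ct.max(0))
```

```text
top panel_top [ 0.5507 -0.1013] [0.1403 0.0994] 1.2994544506072998 1612 [299 179] [334 227]
top bed [0.5749 0.077 ] [0.2333 0.2373] 88.68946075439453 6239 [214 154] [295 235]
top stand [ 0.5132 -0.0704] [0.1764 0.0888] 37.14556121826172 258 [296 185] [333 233]
top stop [0.5508 0.1615] [0.0372 0.148 ] 85.80392456054688 350 [218 175] [233 226]
side panel_top [ 0.2981 -0.1871] [0.1402 0.0922] 52.11717224121094 1908 [221 267] [265 312]
side bed [0.5662 0.0751] [0.2936 0.2695] 88.88008880615234 4274 [200 172] [310 241]
side stand [ 0.5174 -0.1444] [0.1061 0.1892] 54.068992614746094 515 [258 236] [328 265]
side stop [0.5476 0.162 ] [0.0764 0.1641] 87.501220703125 522 [206 176] [249 198]
```

View pics/crop.png

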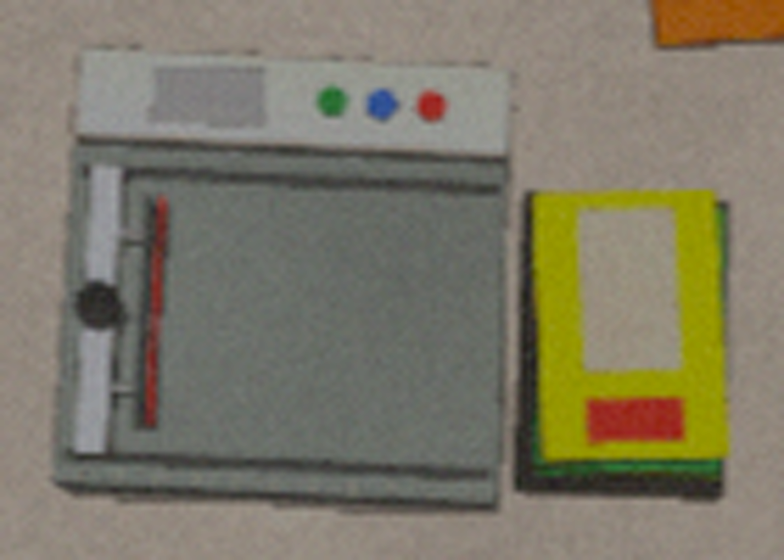

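View pics/crops.png

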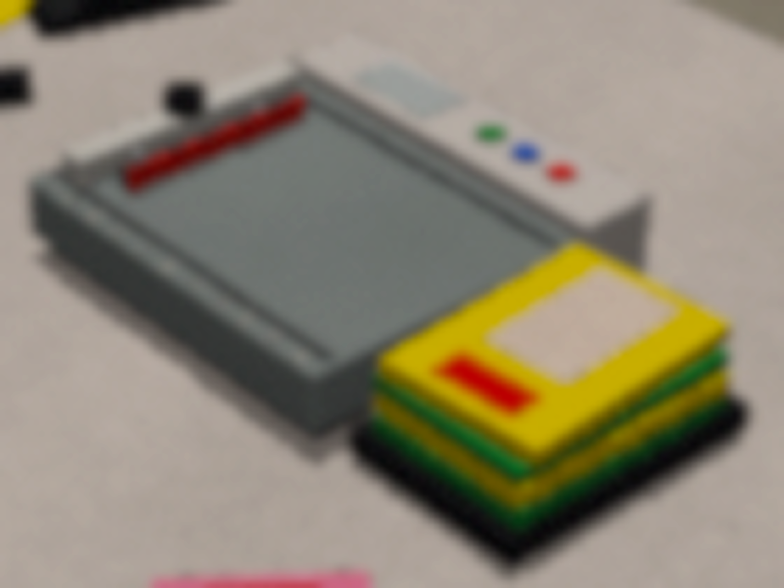

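The crops show the yellow panel at the stack's top with corners near crop px (533,192), (716,190), (728,457) and (542,459). It is turned against the stand. The buffer's red line runs from (163,200) to (150,425). The white control strip is at the top of the picture, so bed +x is world +x and bed +y is world +y.

Run:
```python
from h import *
np.set_printoptions(precision=4,suppress=True)
c=np.load("top.npy",allow_pickle=True).item()
s=np.load("side.npy",allow_pickle=True).item()
def T(n,pts,z,cc=c,off=(205,145)):
    P=np.array([at_z(cc,(np.array(p)+.5)/5.6-.5+off,z)[:2] for p in pts]);print(n,P.tolist() and np.round(P,4).tolist());
    for i in range(len(P)-1):
        d=P[i+1]-P[i];print("   len %.4f ang %.2f"%(np.hypot(*d),np.degrees(np.arctan2(d[1],d[0]))))
T("stop",[(107,452),(122,167),(93,167),(75,452)],.064)
T("buffer",[(150,425),(163,200)],.063)
T("strip",[(505,155),(508,70),(80,50),(77,135)],.056)
T("bed near edge",[(495,505),(505,160)],.048)
T("bed -x edge",[(495,505),(57,488)],.048)
T("panel",[(728,457),(716,190),(533,192),(542,459)],.06)
T("stand",[(722,495),(517,490),(528,192)],.02)
so=(195,165)
T("S panel",[(540,460),(730,328),(580,243),(378,362)],.06,s,so)
T("S bed",[(318,375),(35,190)],.048,s,so)
T("S buffer",[(128,172),(303,98)],.063,s,so)
T("S stand",[(745,412),(512,565),(355,440)],.02,s,so)
T("S strip",[(590,228),(650,200),(350,38)],.056,s,so)
o=monitor.get_obs();print(o["ee_pos"],o["ee_rot"])
from scipy.spatial.transform import Rotation as R
print(R.from_euler("xyz",o["ee_rot"]).as_matrix())
```

```text
stop [[0.4798, 0.1638], [0.6277, 0.1611], [0.6273, 0.176], [0.4794, 0.18]]
   len 0.1479 ang -1.06
   len 0.0150 ang 91.32
   len 0.1479 ang 178.48
buffer [[0.494, 0.1425], [0.6109, 0.1394]]
   len 0.1169 ang -1.53
strip [[0.6405, -0.0384], [0.6865, -0.0398], [0.692, 0.1858], [0.6461, 0.1857]]
   len 0.0460 ang -1.76
   len 0.2257 ang 88.62
   len 0.0459 ang -179.89
bed near edge [[0.4579, -0.0348], [0.6397, -0.0393]]
   len 0.1818 ang -1.40
bed -x edge [[0.4579, -0.0348], [0.4623, 0.1899]]
   len 0.2248 ang 88.89
panel [[0.4839, -0.1529], [0.6234, -0.1484], [0.6202, -0.0527], [0.481, -0.0575]]
   len 0.1396 ang 1.83
   len 0.0958 ang 91.94
   len 0.1393 ang -178.01
stand [[0.4676, -0.1577], [0.4681, -0.0492], [0.6289, -0.0547]]
   len 0.1085 ang 89.72
   len 0.1609 ang -1.95
S panel [[0.4794, -0.1583], [0.6185, -0.1487], [0.6197, -0.0525], [0.4766, -0.0591]]
   len 0.1394 ang 3.93
   len 0.0962 ang 89.29
   len 0.1432 ang -177.36
S bed [[0.4604, -0.0362], [0.4597, 0.1805]]
   len 0.2167 ang 90.20
S buffer [[0.4918, 0.1432], [0.6099, 0.1408]]
   len 0.1181 ang -1.13
S stand [[0.6174, -0.1637], [0.4557, -0.1671], [0.465, -0.0571]]
   len 0.1617 ang -178.80
   len 0.1104 ang 85.17
S strip [[0.6383, -0.0425], [0.6809, -0.0448], [0.684, 0.1834]]
   len 0.0426 ang -3.20
   len 0.2283 ang 89.20
[0.2433 0.521  0.2313] [-3.1416 -0.      2.7048]
[[-0.9061  0.423  -0.    ]
 [ 0.423   0.9061 -0.    ]
 [ 0.     -0.     -1.    ]]
```

Call:
play_rows:
  steps:
    - [[0, 0, 0], [0, 0, 0.0737], 1]
    - [[0, 0, 0], [0, 0, 0.0737], 1]
    - [[0, 0, 0], [0, 0, 0.0737], 1]
    - [[0, 0, 0], [0, 0, 0.0737], 1]
    - [[0, 0, 0], [0, 0, 0.0737], 1]

```text
t: 2.02
ee_pos: [0.2433, 0.521, 0.2313]
ee_rot: [-3.142, 0.0, 2.12]
contact_force: [0.4, 0.6, 0.3]
opening: 0.0856
finger_force: 0.0
```

Call:
play_rows:
  steps:
    - [[0, 0, 0], [0, 0, 0.0737], 1]
    - [[0, 0, 0], [0, 0, 0.0737], 1]
    - [[0, 0, 0], [0, 0, 0.0737], 1]
    - [[0, 0, 0], [0, 0, 0.0737], 1]
    - [[0, 0, 0], [0, 0, 0.0737], 1]

```text
t: 2.43
ee_pos: [0.2433, 0.521, 0.2313]
ee_rot: [-3.142, 0.0, 1.541]
contact_force: [-0.2, -0.5, -0.0]
opening: 0.0854
finger_force: 0.0
```

Call:
play_rows:
  steps:
    - [[-1, 0.44, 0], [0, 0, 0], 1]
    - [[-1, 0.44, 0], [0, 0, 0], 1]
    - [[-1, 0.44, 0], [0, 0, 0], 1]
    - [[-1, 0.44, 0], [0, 0, 0], 1]
    - [[-1, 0.44, 0], [0, 0, 0], 1]

```text
t: 2.85
ee_pos: [0.2955, 0.3936, 0.2313]
ee_rot: [3.141, -0.0, 1.548]
contact_force: [-0.3, 0.3, 0.3]
opening: 0.0857
finger_force: 0.0
```

Call:
play_rows:
  steps:
    - [[-1, 0.44, 0], [0, 0, 0], 1]
    - [[-1, 0.44, 0], [0, 0, 0], 1]
    - [[-1, 0.44, 0], [0, 0, 0], 1]
    - [[-1, 0.44, 0], [0, 0, 0], 1]
    - [[-1, 0.44, 0], [0, 0, 0], 1]

```text
t: 3.27
ee_pos: [0.3476, 0.2673, 0.2315]
ee_rot: [3.141, -0.0, 1.547]
contact_force: [0.8, 0.3, -0.2]
opening: 0.0852
finger_force: 0.0
```

Call:
play_rows:
  steps:
    - [[-1, 0.44, 0], [0, 0, 0], 1]
    - [[-1, 0.44, 0], [0, 0, 0], 1]
    - [[-1, 0.44, 0], [0, 0, 0], 1]
    - [[-1, 0.44, 0], [0, 0, 0], 1]
    - [[-1, 0.44, 0], [0, 0, 0], 1]

```text
t: 3.68
ee_pos: [0.3997, 0.1409, 0.2315]
ee_rot: [3.141, -0.0, 1.547]
contact_force: [-0.3, 0.2, 0.7]
opening: 0.0854
finger_force: 0.0
```

Call:
play_rows:
  steps:
    - [[-1, 0.44, 0], [0, 0, 0], 1]
    - [[-1, 0.44, 0], [0, 0, 0], 1]
    - [[-1, 0.44, 0], [0, 0, 0], 1]
    - [[-1, 0.44, 0], [0, 0, 0], 1]
    - [[-1, 0.44, 0], [0, 0, 0], 1]

```text
t: 4.1
ee_pos: [0.4517, 0.0146, 0.2315]
ee_rot: [3.141, 0.0, 1.547]
contact_force: [0.7, -0.0, 0.1]
opening: 0.0855
finger_force: 0.0
```

Call:
play_rows:
  steps:
    - [[-1, 0.44, 0], [0, 0, 0], 1]
    - [[-1, 0.44, 0], [0, 0, 0], 1]
    - [[-1, 0.44, 0], [0, 0, 0], 1]
    - [[-1, 0.44, 0], [0, 0, 0], 1]
    - [[-1, 0.44, 0], [0, 0, 0], 1]

```text
t: 4.52
ee_pos: [0.5037, -0.1117, 0.2314]
ee_rot: [3.141, 0.0, 1.547]
contact_force: [0.2, -0.1, -0.5]
opening: 0.0855
finger_force: 0.0
```

Call:
play_rows:
  steps:
    - [[-1, 0.4, 0], [0, 0, 0], 1]
    - [[-1, 0.4, 0], [0, 0, 0], 1]
    - [[-1, 0.4, 0], [0, 0, 0], 1]
    - [[-1, 0.4, 0], [0, 0, 0], 1]
    - [[-1, 0.4, 0], [0, 0, 0], 1]

```text
t: 4.93
ee_pos: [0.5507, -0.2378, 0.2312]
ee_rot: [3.142, -0.0, 1.547]
contact_force: [0.3, -0.2, 1.0]
opening: 0.0852
finger_force: 0.0
```

Call:
play_rows:
  steps:
    - [[0, 0, 1], [0, 0, 0], 1]
    - [[0, 0, 1], [0, 0, 0], 1]
    - [[0, 0, 1], [0, 0, 0], 1]
    - [[0, 0, 1], [0, 0, 0], 1]
    - [[0, 0, 1], [0, 0, 0], 1]

```text
t: 5.35
ee_pos: [0.5504, -0.2366, 0.1052]
ee_rot: [3.141, 0.0, 1.547]
contact_force: [-0.2, -0.0, 0.3]
opening: 0.0855
finger_force: 0.0
```

Call:
play_rows:
  steps:
    - [[0, 0, 1], [0, 0, 0], 1]
    - [[0, 0, 0.8], [0, 0, 0], 1]
    - [[0, 0, 0], [0, 0, 0], 1]
    - [[0, 0, 0], [0, 0, 0], 1]

```text
t: 5.68
ee_pos: [0.5494, -0.2359, 0.0601]
ee_rot: [-3.139, -0.002, 1.547]
contact_force: [-0.1, -0.5, 0.0]
opening: 0.0854
finger_force: 0.0
```

Run:
```python
from h import *
o=monitor.get_obs();print(o["t"],o["ee_pos"],o["ee_rot"],o["contact_force"])
c=viewer.read_camera("side");np.save("s1.npy",c,allow_pickle=True)
cv2.imwrite("pics/s1.png",cv2.resize(c["img"][160:320,220:420],None,fx=3.6,fy=3.6,interpolation=cv2.INTER_CUBIC))
```

```text
5.6833 [ 0.54941106 -0.23586042  0.06007382] [-3.13872173e+00 -1.68718923e-03  1.54707372e+00] [-0.14744806 -0.45543465  0.03899519]
```

View pics/s1.png

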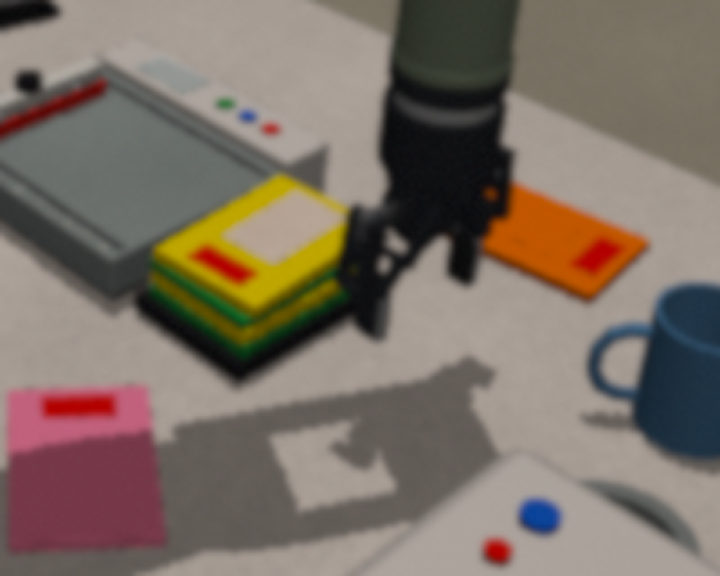

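The view shows the open fingers clear of the stack on its -y side, with tips at crop px (375,337) and (462,280). I'll calibrate the tip height by touching the table lightly here.

Call:
play_rows:
  steps:
    - [[0, 0, 0.8], [0, 0, 0], 1]
    - [[0, 0, 0.8], [0, 0, 0], 1]
    - [[0, 0, 0], [0, 0, 0], 1]
    - [[0, 0, 0], [0, 0, 0], 1]

```text
t: 6.07
ee_pos: [0.5507, -0.2366, 0.0222]
ee_rot: [3.141, 0.0, 1.547]
contact_force: [0.6, 0.0, -0.3]
opening: 0.0851
finger_force: 0.0
```

Run:
```python
from h import *
c=np.load("s1.npy",allow_pickle=True).item()
for x in(.500,.598):
  for z in(.06,.073): print(x,z,(proj(c,[x,-.236,z])-[220,160])*3.6)
```

```text
0.5 0.06 [364.39650662 354.55746149]
0.5 0.073 [366.23377215 338.90324094]
0.598 0.06 [457.1846629  293.49863912]
0.598 0.073 [459.51081111 278.27590294]
```

Call:
play_rows:
  steps:
    - [[0, 0, -0.72], [0, 0, 0], 1]
    - [[0, 0, 0], [0, 0, 0], 1]
    - [[0.8, 0, 0], [0, 0, 0], 1]
    - [[0.8, 0, 0], [0, 0, 0], 1]
    - [[0.6, 0, 0], [0, 0, 0], 1]

```text
t: 6.48
ee_pos: [0.5531, -0.1812, 0.0412]
ee_rot: [3.138, 0.001, 1.547]
contact_force: [-0.4, 0.5, 0.4]
opening: 0.0853
finger_force: 0.0
```

Call:
play_rows:
  steps:
    - [[0, 0, 0], [0, 0, 0], 1]
    - [[0, 0, 0], [0, 0, 0], 1]
    - [[0, 0, 0], [0, 0, 0], 1]

```text
t: 6.73
ee_pos: [0.5524, -0.1822, 0.04]
ee_rot: [3.14, 0.001, 1.548]
contact_force: [0.5, 0.6, 0.0]
opening: 0.0858
finger_force: 0.0
```

Run:
```python
from h import *
c=viewer.read_camera("side");np.save("s1.npy",c,allow_pickle=True)
cv2.imwrite("pics/s2.png",cv2.resize(c["img"][180:290,230:370],None,fx=5.4,fy=5.4,interpolation=cv2.INTER_CUBIC))
```

```text
(no output)
```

View pics/s2.png

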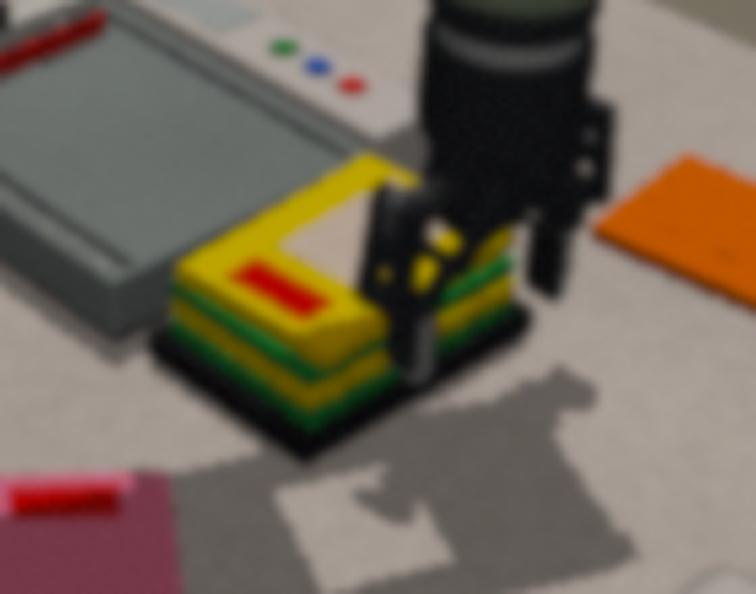

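Run:
```python
from h import *
c=np.load("s1.npy",allow_pickle=True).item()
for x in(.500,.604):
 for y in (-.193,-.182):
  for z in(.04,.053): print(x,y,z,(proj(c,[x,y,z])-[230,180])*5.4)
```

```text
0.5 -0.193 0.04 [414.81530815 412.52424981]
0.5 -0.193 0.053 [416.97567181 389.79333797]
0.5 -0.182 0.04 [396.57272409 400.91660856]
0.5 -0.182 0.053 [398.60298662 378.25719004]
0.604 -0.193 0.04 [561.31883047 319.4308202 ]
0.604 -0.193 0.053 [564.25367092 297.34675267]
0.604 -0.182 0.04 [543.15477854 308.99557552]
0.604 -0.182 0.053 [545.96219383 286.98236803]
```

Call:
play_rows:
  steps:
    - [[0.16, 0, 0], [0, 0, 0], 1]
    - [[0.16, 0, 0], [0, 0, 0], 1]
    - [[0.16, 0, 0], [0, 0, 0], 1]
    - [[0.16, 0, 0], [0, 0, 0], 1]
    - [[0.16, 0, 0], [0, 0, 0], 1]

```text
t: 7.2
ee_pos: [0.552, -0.1612, 0.0392]
ee_rot: [-3.141, 0.0, 1.547]
contact_force: [0.5, -0.3, -0.5]
opening: 0.0854
finger_force: 0.3
```

Call:
play_rows:
  steps:
    - [[0.16, 0, 0], [0, 0, 0], 1]
    - [[0.16, 0, 0], [0, 0, 0], 1]
    - [[0.16, 0, 0], [0, 0, 0], 1]
    - [[0.16, 0, 0], [0, 0, 0], 1]
    - [[0.16, 0, 0], [0, 0, 0], 1]

```text
t: 7.62
ee_pos: [0.5527, -0.1411, 0.0393]
ee_rot: [3.141, 0.0, 1.547]
contact_force: [0.9, -0.6, -1.1]
opening: 0.0849
finger_force: 0.3
```

Run:
```python
from h import *
ims=[]
for n in("side","top"):
  c=viewer.read_camera(n);np.save(n+"2.npy",c,allow_pickle=True)
  a=c["img"][180:290,230:370] if n=="side" else c["img"][145:255,205:345]
  ims.append(cv2.resize(a,None,fx=2.85,fy=2.85*1.0,interpolation=cv2.INTER_CUBIC))
cv2.imwrite("pics/s3.png",cv2.convertScaleAbs(np.hstack(ims),alpha=1.3))
```

```text
(no output)
```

View pics/s3.png

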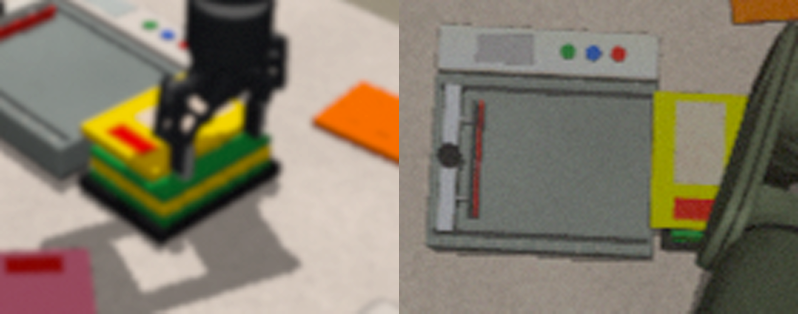

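The panel slides, now reaching the bed edge, and the green one stays put.

Call:
play_rows:
  steps:
    - [[0.28, 0, 0], [0, 0, 0], 1]
    - [[0.28, 0, 0], [0, 0, 0], 1]
    - [[0.28, 0, 0], [0, 0, 0], 1]
    - [[0.28, 0, 0], [0, 0, 0], 1]
    - [[0.28, 0, 0], [0, 0, 0], 1]

```text
t: 8.13
ee_pos: [0.5536, -0.1058, 0.0394]
ee_rot: [3.141, 0.0, 1.547]
contact_force: [-0.8, -0.4, 1.2]
opening: 0.0852
finger_force: 0.6
```

Call:
play_rows:
  steps:
    - [[0.28, 0, 0], [0, 0, 0], 1]
    - [[0.28, 0, 0], [0, 0, 0], 1]
    - [[0.28, 0, 0], [0, 0, 0], 1]
    - [[0.28, 0, 0], [0, 0, 0], 1]
    - [[0.28, 0, 0], [0, 0, 0], 1]

```text
t: 8.55
ee_pos: [0.554, -0.0705, 0.039]
ee_rot: [-3.141, -0.0, 1.547]
contact_force: [-0.0, 0.2, -0.5]
opening: 0.0851
finger_force: 0.3
```

Call:
play_rows:
  steps:
    - [[0.28, 0, 0], [0, 0, 0], 1]
    - [[0.28, 0, 0], [0, 0, 0], 1]
    - [[0.28, 0, 0], [0, 0, 0], 1]
    - [[0.28, 0, 0], [0, 0, 0], 1]
    - [[0.16, 0, 0], [0, 0, 0], 1]

```text
t: 8.97
ee_pos: [0.555, -0.0385, 0.0392]
ee_rot: [-3.141, -0.0, 1.548]
contact_force: [-0.5, -1.4, -0.2]
opening: 0.0854
finger_force: 0.3
```

Run:
```python
from h import *
ims=[]
for n in("side","top"):
  c=viewer.read_camera(n);np.save(n+"2.npy",c,allow_pickle=True)
  a=c["img"][160:270,200:340] if n=="side" else c["img"][145:255,205:345]
  ims.append(cv2.resize(a,None,fx=2.85,fy=2.85*1.0,interpolation=cv2.INTER_CUBIC))
cv2.imwrite("pics/s4.png",cv2.convertScaleAbs(np.hstack(ims),alpha=1.3))
```

```text
(no output)
```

View pics/s4.png

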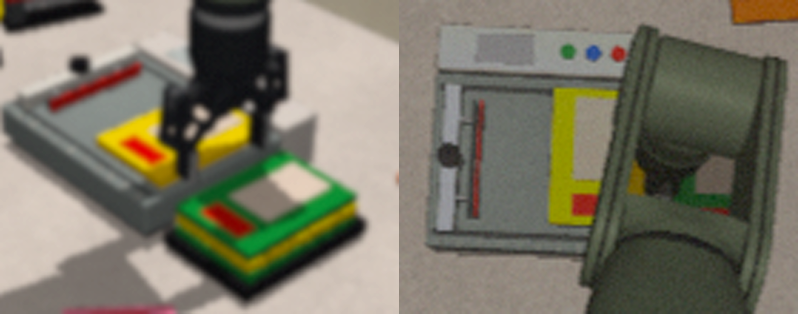

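Call:
play_rows:
  steps:
    - [[0.24, 0, 0], [0, 0, 0], 1]
    - [[0.24, 0, 0], [0, 0, 0], 1]
    - [[0.24, 0, 0], [0, 0, 0], 1]
    - [[0.24, 0, 0], [0, 0, 0], 1]
    - [[0.24, 0, 0], [0, 0, 0], 1]

```text
t: 9.48
ee_pos: [0.5559, -0.009, 0.0394]
ee_rot: [3.141, 0.0, 1.547]
contact_force: [-0.5, -1.0, 0.9]
opening: 0.0856
finger_force: 0.5
```

Call:
play_rows:
  steps:
    - [[0.16, 0, 0], [0, 0, 0], 1]
    - [[0.16, 0, 0], [0, 0, 0], 1]
    - [[0.16, 0, 0], [0, 0, 0], 1]
    - [[0.1, 0, 0], [0, 0, 0], 1]
    - [[0.06, 0, 0], [0, 0, 0], 1]

```text
t: 9.9
ee_pos: [0.5562, 0.0068, 0.0393]
ee_rot: [3.141, 0.0, 1.547]
contact_force: [0.4, -1.0, 1.4]
opening: 0.0855
finger_force: 0.6
```

Call:
play_rows:
  steps:
    - [[0.06, 0, 0], [0, 0, 0], 1]
    - [[0.06, 0, 0], [0, 0, 0], 1]
    - [[0.06, 0, 0], [0, 0, 0], 1]

```text
t: 10.15
ee_pos: [0.5563, 0.0109, 0.0393]
ee_rot: [3.141, 0.0, 1.547]
contact_force: [0.5, -1.5, 0.8]
opening: 0.0852
finger_force: 0.7
```

Call:
play_rows:
  steps:
    - [[0.06, 0, 0], [0, 0, 0], 1]
    - [[0.06, 0, 0], [0, 0, 0], 1]
    - [[0.04, 0, 0], [0, 0, 0], 1]

```text
t: 10.4
ee_pos: [0.5564, 0.015, 0.0394]
ee_rot: [3.141, 0.0, 1.547]
contact_force: [0.3, -2.3, 0.7]
opening: 0.0852
finger_force: 0.8
```

Call:
play_rows:
  steps:
    - [[0.04, 0, 0], [0, 0, 0], 1]
    - [[0.04, 0, 0], [0, 0, 0], 1]

```text
t: 10.57
ee_pos: [0.5565, 0.017, 0.0394]
ee_rot: [3.141, 0.0, 1.547]
contact_force: [0.0, -2.4, 0.4]
opening: 0.0855
finger_force: 0.8
```

Call:
play_rows:
  steps:
    - [[0.04, 0, 0], [0, 0, 0], 1]
    - [[0.04, 0, 0], [0, 0, 0], 1]

```text
t: 10.73
ee_pos: [0.5565, 0.019, 0.0393]
ee_rot: [3.142, 0.0, 1.547]
contact_force: [-0.0, -0.8, 1.3]
opening: 0.0854
finger_force: 0.8
```

Call:
play_rows:
  steps:
    - [[0.04, 0, 0], [0, 0, 0], 1]
    - [[0.04, 0, 0], [0, 0, 0], 1]

```text
t: 10.9
ee_pos: [0.5566, 0.021, 0.0394]
ee_rot: [3.141, 0.0, 1.547]
contact_force: [0.4, -1.5, 2.0]
opening: 0.0857
finger_force: 0.9
```

Call:
play_rows:
  steps:
    - [[0.04, 0, 0], [0, 0, 0], 1]

```text
t: 10.98
ee_pos: [0.5566, 0.022, 0.0393]
ee_rot: [3.142, 0.0, 1.547]
contact_force: [-0.3, -1.6, 0.7]
opening: 0.0858
finger_force: 0.9
```

Call:
play_rows:
  steps:
    - [[0.04, 0, 0], [0, 0, 0], 1]

```text
t: 11.07
ee_pos: [0.5566, 0.023, 0.0393]
ee_rot: [3.142, 0.0, 1.547]
contact_force: [0.3, -1.1, 1.6]
opening: 0.0853
finger_force: 0.9
```

Call:
play_rows:
  steps:
    - [[0.04, 0, 0], [0, 0, 0], 1]
    - [[0.03, 0, 0], [0, 0, 0], 1]

```text
t: 11.23
ee_pos: [0.5566, 0.0248, 0.0393]
ee_rot: [3.142, 0.0, 1.547]
contact_force: [0.7, -2.4, 0.7]
opening: 0.0855
finger_force: 0.9
```

Run:
```python
from h import *
ims=[]
for n in("side","top"):
  c=viewer.read_camera(n)
  a=c["img"][160:250,195:305] if n=="side" else c["img"][155:245,205:315]
  ims.append(cv2.resize(a,None,fx=3.6,fy=3.6,interpolation=cv2.INTER_CUBIC))
cv2.imwrite("pics/s5.png",cv2.convertScaleAbs(np.hstack(ims),alpha=1.3))
```

```text
(no output)
```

View pics/s5.png

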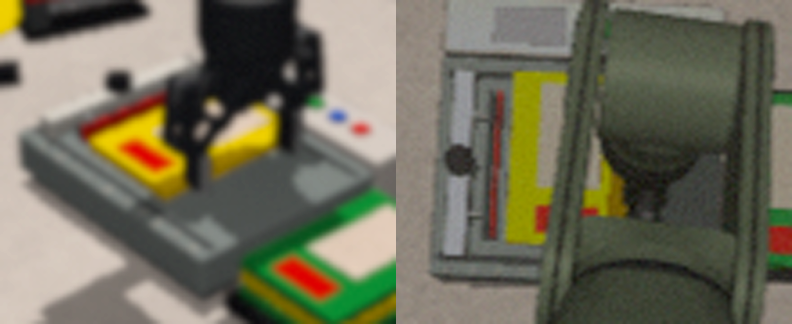

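The top view shows the panel edge at px 513 and the buffer at 502, so the gap is still about 8 mm.

Call:
play_rows:
  steps:
    - [[0.04, 0, 0], [0, 0, 0], 1]
    - [[0.04, 0, 0], [0, 0, 0], 1]
    - [[0.04, 0, 0], [0, 0, 0], 1]

```text
t: 11.58
ee_pos: [0.5566, 0.0278, 0.0392]
ee_rot: [-3.141, -0.0, 1.547]
contact_force: [0.5, -1.3, 1.2]
opening: 0.0854
finger_force: 0.8
```

Call:
play_rows:
  steps:
    - [[0.04, 0, 0], [0, 0, 0], 1]
    - [[0.04, 0, 0], [0, 0, 0], 1]

```text
t: 11.75
ee_pos: [0.5567, 0.0298, 0.0393]
ee_rot: [-3.141, -0.0, 1.547]
contact_force: [0.6, -1.7, 1.3]
opening: 0.0853
finger_force: 0.8
```

Call:
play_rows:
  steps:
    - [[0.04, 0, 0], [0, 0, 0], 1]

```text
t: 11.83
ee_pos: [0.5567, 0.0308, 0.0392]
ee_rot: [-3.141, -0.0, 1.547]
contact_force: [-0.8, -1.9, 1.2]
opening: 0.0853
finger_force: 0.8
```

Call:
play_rows:
  steps:
    - [[0.04, 0, 0], [0, 0, 0], 1]

```text
t: 11.92
ee_pos: [0.5567, 0.0318, 0.0392]
ee_rot: [-3.141, -0.0, 1.547]
contact_force: [-0.5, -1.5, 1.2]
opening: 0.0854
finger_force: 0.8
```

Call:
play_rows:
  steps:
    - [[0.04, 0, 0], [0, 0, 0], 1]

```text
t: 12.0
ee_pos: [0.5567, 0.0328, 0.0392]
ee_rot: [-3.141, 0.0, 1.547]
contact_force: [-0.1, -0.3, 0.6]
opening: 0.0851
finger_force: 0.8
```

Call:
play_rows:
  steps:
    - [[0.02, 0, 0], [0, 0, 0], 1]

```text
t: 12.08
ee_pos: [0.5567, 0.0334, 0.0392]
ee_rot: [-3.141, -0.0, 1.547]
contact_force: [-1.3, -1.6, 0.9]
opening: 0.0853
finger_force: 0.8
```

Call:
play_rows:
  steps:
    - [[0.03, 0, 0], [0, 0, 0], 1]

```text
t: 12.17
ee_pos: [0.5568, 0.034, 0.0393]
ee_rot: [-3.142, 0.0, 1.547]
contact_force: [-0.0, -1.9, 1.2]
opening: 0.0855
finger_force: 0.8
```

Call:
play_rows:
  steps:
    - [[0.03, 0, 0], [0, 0, 0], 1]

```text
t: 12.25
ee_pos: [0.5568, 0.0347, 0.0393]
ee_rot: [-3.141, 0.0, 1.547]
contact_force: [-0.3, -1.5, 0.9]
opening: 0.0854
finger_force: 0.9
```

Call:
play_rows:
  steps:
    - [[0.02, 0, 0], [0, 0, 0], 1]

```text
t: 12.33
ee_pos: [0.5568, 0.0352, 0.0392]
ee_rot: [-3.141, 0.0, 1.547]
contact_force: [-0.1, -2.8, 1.6]
opening: 0.0853
finger_force: 1.0
```

Force is starting to rise, perhaps the buffer spring.

Call:
play_rows:
  steps:
    - [[0.02, 0, 0], [0, 0, 0], 1]

```text
t: 12.42
ee_pos: [0.5568, 0.0357, 0.0393]
ee_rot: [-3.141, 0.0, 1.547]
contact_force: [-0.4, -1.1, 1.4]
opening: 0.0854
finger_force: 1.0
```

Call:
play_rows:
  steps:
    - [[0.02, 0, 0], [0, 0, 0], 1]

```text
t: 12.5
ee_pos: [0.5568, 0.0362, 0.0392]
ee_rot: [-3.141, 0.0, 1.547]
contact_force: [-0.8, -3.0, 0.4]
opening: 0.0853
finger_force: 1.1
```

Call:
play_rows:
  steps:
    - [[0.02, 0, 0], [0, 0, 0], 1]

```text
t: 12.58
ee_pos: [0.5568, 0.0366, 0.0393]
ee_rot: [-3.141, 0.0, 1.547]
contact_force: [-0.6, -2.4, 0.7]
opening: 0.0855
finger_force: 1.1
```

Call:
play_rows:
  steps:
    - [[0.02, 0, 0], [0, 0, 0], 1]

```text
t: 12.67
ee_pos: [0.5569, 0.0368, 0.0393]
ee_rot: [-3.141, 0.001, 1.547]
contact_force: [-0.8, -5.1, 1.0]
opening: 0.0853
finger_force: 2.4
```

Call:
play_rows:
  steps:
    - [[0, 0, 0], [0, 0, 0], 1]

```text
t: 12.75
ee_pos: [0.5569, 0.0367, 0.0393]
ee_rot: [-3.141, 0.001, 1.547]
contact_force: [0.5, -3.6, 0.1]
opening: 0.085
finger_force: 2.1
```

Call:
play_rows:
  steps:
    - [[0.008, 0, 0], [0, 0, 0], 1]

```text
t: 12.83
ee_pos: [0.5569, 0.0368, 0.0393]
ee_rot: [-3.142, 0.001, 1.547]
contact_force: [-0.8, -5.3, 1.3]
opening: 0.0851
finger_force: 2.7
```

Call:
play_rows:
  steps:
    - [[0.012, 0, 0], [0, 0, 0], 1]

```text
t: 12.92
ee_pos: [0.5569, 0.0368, 0.0393]
ee_rot: [-3.141, 0.002, 1.547]
contact_force: [-0.1, -7.2, 0.5]
opening: 0.0854
finger_force: 3.3
```

Call:
play_rows:
  steps:
    - [[0.012, 0, 0], [0, 0, 0], 1]

```text
t: 13.0
ee_pos: [0.5569, 0.0368, 0.0393]
ee_rot: [-3.141, 0.002, 1.547]
contact_force: [-0.3, -7.3, 1.5]
opening: 0.0853
finger_force: 3.7
```

Call:
play_rows:
  steps:
    - [[0, 0, 0], [0, 0, 0], 1]

```text
t: 13.08
ee_pos: [0.5569, 0.0368, 0.0393]
ee_rot: [-3.141, 0.002, 1.547]
contact_force: [-0.3, -7.1, 1.1]
opening: 0.0854
finger_force: 3.4
```

Call:
play_rows:
  steps:
    - [[0.016, 0, 0], [0, 0, 0], 1]
    - [[0, 0, 0], [0, 0, 0], 1]

```text
t: 13.25
ee_pos: [0.5569, 0.0368, 0.0393]
ee_rot: [-3.141, 0.003, 1.547]
contact_force: [-0.1, -7.8, 0.6]
opening: 0.0854
finger_force: 3.9
```

Call:
play_rows:
  steps:
    - [[0, 0, 0], [0, 0, 0], 1]
    - [[0, 0, 0], [0, 0, 0], 1]
    - [[0, 0, 0], [0, 0, 0], 1]

```text
t: 13.5
ee_pos: [0.5569, 0.0368, 0.0393]
ee_rot: [-3.141, 0.003, 1.547]
contact_force: [-0.3, -6.7, 0.7]
opening: 0.0853
finger_force: 3.8
```

Call:
play_rows:
  steps:
    - [[0, 0, 0], [0, 0, 0], 1]
    - [[0, 0, 0], [0, 0, 0], 1]
    - [[0, 0, 0], [0, 0, 0], 1]
    - [[0, 0, 0], [0, 0, 0], 1]

```text
t: 13.83
ee_pos: [0.5569, 0.0369, 0.0393]
ee_rot: [-3.141, 0.003, 1.547]
contact_force: [-0.4, -8.1, 0.9]
opening: 0.0853
finger_force: 3.8
```

Call:
play_rows:
  steps:
    - [[0.016, 0, 0], [0, 0, 0], 1]
    - [[0.01, 0, 0], [0, 0, 0], 1]
    - [[0, 0, 0], [0, 0, 0], 1]
    - [[0, 0, 0], [0, 0, 0], 1]

```text
t: 14.17
ee_pos: [0.5569, 0.0369, 0.0393]
ee_rot: [-3.141, 0.004, 1.548]
contact_force: [-0.3, -9.3, 0.9]
opening: 0.0853
finger_force: 4.8
```

Call:
play_rows:
  steps:
    - [[0, 0, 0], [0, 0, 0], 1]
    - [[0, 0, 0], [0, 0, 0], 1]
    - [[0, 0, 0], [0, 0, 0], 1]
    - [[0, 0, 0], [0, 0, 0], 1]
    - [[0, 0, 0], [0, 0, 0], 1]

```text
t: 14.58
ee_pos: [0.5569, 0.0369, 0.0393]
ee_rot: [-3.141, 0.004, 1.548]
contact_force: [-0.8, -9.3, 1.5]
opening: 0.0856
finger_force: 4.7
```

Call:
play_rows:
  steps:
    - [[0, 0, 0], [0, 0, 0], 1]
    - [[0, 0, 0], [0, 0, 0], 1]
    - [[0, 0, 0], [0, 0, 0], 1]

```text
t: 14.83
ee_pos: [0.5569, 0.0369, 0.0393]
ee_rot: [-3.141, 0.004, 1.548]
contact_force: [-2.0, -10.4, 0.2]
opening: 0.0854
finger_force: 4.7
```

The seating push held 9–10 N for over 0.5 s. Now I'll back off slowly, then lift away.

Call:
play_rows:
  steps:
    - [[-0.04, 0, 0], [0, 0, 0], 1]
    - [[-0.04, 0, 0], [0, 0, 0], 1]
    - [[-0.04, 0, 0], [0, 0, 0], 1]
    - [[-0.04, 0, 0], [0, 0, 0], 1]
    - [[-0.04, 0, 0], [0, 0, 0], 1]

```text
t: 15.25
ee_pos: [0.5566, 0.0348, 0.039]
ee_rot: [-3.141, -0.001, 1.547]
contact_force: [-0.2, -0.7, 0.2]
opening: 0.0851
finger_force: 0.0
```

Call:
play_rows:
  steps:
    - [[-0.06, 0, 0], [0, 0, 0], 1]
    - [[-0.1, 0, 0], [0, 0, 0], 1]
    - [[-0.2, 0, 0], [0, 0, 0], 1]
    - [[-0.4, 0, 0], [0, 0, 0], 1]
    - [[0, 0, 0], [0, 0, 0], 1]

```text
t: 15.67
ee_pos: [0.5565, 0.0134, 0.0393]
ee_rot: [3.141, 0.001, 1.546]
contact_force: [0.2, -0.9, -0.2]
opening: 0.0854
finger_force: 0.0
```

Call:
play_rows:
  steps:
    - [[0, 0, -0.5], [0, 0, 0], 1]
    - [[0, 0, -1], [0, 0, 0], 1]
    - [[0, 0, -1], [0, 0, 0], 1]
    - [[0, 0, -1], [0, 0, 0], 1]
    - [[0, 0, -1], [0, 0, 0], 1]

```text
t: 16.08
ee_pos: [0.5563, 0.0151, 0.1539]
ee_rot: [3.141, -0.0, 1.547]
contact_force: [-0.2, -0.1, 0.3]
opening: 0.0855
finger_force: 0.0
```

Call:
play_rows:
  steps:
    - [[-1, 0, -1], [0, 0, 0], 1]
    - [[-1, 0, -1], [0, 0, 0], 1]
    - [[-1, 0, 0], [0, 0, 0], 1]
    - [[-1, 0, 0], [0, 0, 0], 1]
    - [[-1, 0, 0], [0, 0, 0], 1]

```text
t: 16.5
ee_pos: [0.5538, -0.111, 0.204]
ee_rot: [3.139, 0.001, 1.547]
contact_force: [0.3, 0.1, -0.2]
opening: 0.0852
finger_force: 0.0
```

Call:
play_rows:
  steps:
    - [[-1, 0, 0], [0, 0, 0], 1]
    - [[-1, 0, 0], [0, 0, 0], 1]
    - [[-1, 0, 0], [0, 0, 0], 1]
    - [[-1, 0, 0], [0, 0, 0], 1]
    - [[0, 0, 0], [0, 0, 0], 1]

```text
t: 16.92
ee_pos: [0.5509, -0.2144, 0.203]
ee_rot: [3.14, 0.003, 1.543]
contact_force: [0.9, 1.2, 0.4]
opening: 0.0854
finger_force: 0.0
```

Run:
```python
from h import *
ims=[]
for n in("side","top"):
  c=viewer.read_camera(n);np.save(n+"3.npy",c,allow_pickle=True)
  a=c["img"][160:250,195:305] if n=="side" else c["img"][155:245,205:315]
  ims.append(cv2.resize(a,None,fx=3.6,fy=6,interpolation=cv2.INTER_CUBIC))
cv2.imwrite("pics/s6.png",cv2.convertScaleAbs(np.hstack(ims),alpha=1.3))
```

```text
(no output)
```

View pics/s6.png

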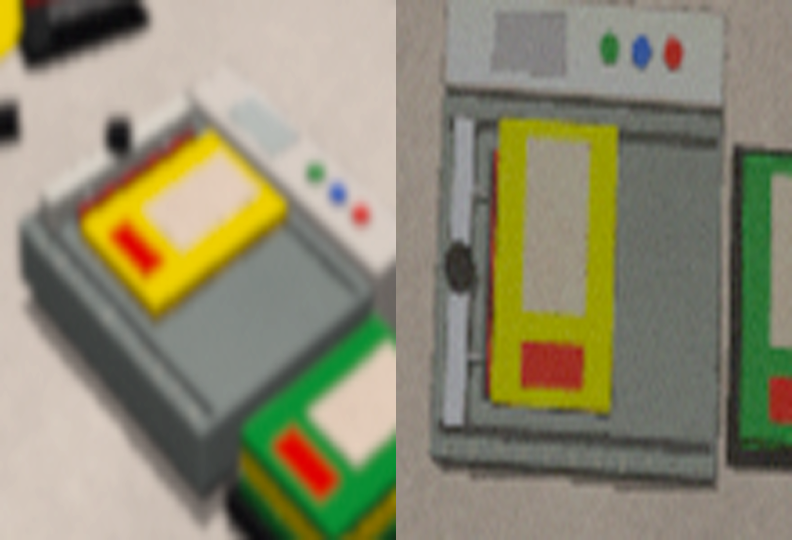

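The panel is square and flush against the red buffer, and the green stack is unmoved. I'm handing in the job.

```bash
python3 -c "
from h import *
print(ticket.job_done())"
```

```text
the job is handed in; nothing more can be done
None
```

The top panel was slid across onto the bed and pushed square against the red buffer with about 9–10 N for over half a second, then released. The last pictures show it touching the buffer and the stack unmoved, and I handed the job in; no verdict came back.

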